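Check the gas struts of a tool chest lid at its balance point

ROBOT

A 6-joint arm with a two-finger parallel gripper is mounted at the origin on the work surface. World frame = base frame: x ahead of the robot, y to its left, z up, the work surface at z = 0. Lengths are in m, angles in degrees, forces in N, time in s.
With the tool pointing down it reaches from about 0.375 to 0.9 m from the base axis. Payload 3.1 kg.
Tool frame: the origin (TCP) lies at the very end of the fingers, on their centre line; the grasp point (between the pads) lies 19 mm behind it (grasp_offset is the distance from the TCP to the grasp point, in m); z points along the fingers, y is the direction in which the jaws open and shut (so a half turn about z gives the same grasp; the last joint's range is limited). The gripper opens to 87 mm and grips with 3 to 60 N. Pads are 19 mm wide; open, the fingers measure 117 mm over their backs; the gripper's body (75 mm by 190 mm) begins 51 mm behind the grasp point.
Start: joints at [-78.524, 30.224, 82.088, -0, 67.689, -10.227], TCP at [0.231, -0.581, 0.201] pointing down, gripper open.
Joint ranges: [-176.69, 176.69], [-43.24, 126.21], [12.49, 139.97], [-82, 262], [0, 151.66], [-163.58, 163.58]. Speed limits (degrees/s): [159.86, 159.86, 180, 180, 180, 180].

INTERFACE

Orientations are given as a 3x3 rotation matrix whose columns are the frame's x, y, z axes.
In Python, from rig import * gives the robot as it stands. The module is installed in compiled form; this text tells all that it offers.
- The arm moves only by the tool play_rows, never from a script. Its argument "plan" is a list that holds one entry, the list of rows, each a list of 7 numbers: the shift along the world's x, y, z each as a share of 5 cm, from -1 to 1, then the turn, a rotation vector about the world's x, y, z each as a share of pi rad, from -1 to 1, then the gripper's target within -1 to 1 (fully open at 1, half-way at 0, shut at -1). A call has 1 to 12 rows; each row shifts and turns the commanded pose from where the row before left it; what a row does not reach is not made up. A row lasts 1/10 s, in which the tool goes at most 50 mm and 8.59 degrees, less where a joint would pass 70% of its speed; a pose out of reach is approached as far as the arm can. A call with a number of a shift or a turn outside -1 to 1 is refused whole. A call with a gripper value outside its range is refused whole. The fingers move at their own pace and stop on an object; the grip force is fixed at half the most. Time passes only in rows, so rows that do not move let the fingers close. It gives the time, the measured TCP pose, the force and the opening at its end, in the units of the state.
- read_state(): the state, without advancing time (a new reading comes with each control period).
- capture(name): name is "scene" or "side" or "wrist"; returns the picture (400x640x3 uint8, red, green, blue); there is no depth.
- camera_params(name): a dict with "intrinsics" (3x3 intrinsics, pixels), "k1" (the pictures are not rectified: a ray, as slopes to the right and down, at radius r is drawn at 1 + k1 r^2 times it, then the intrinsics apply), "R" (3x3) and "t" (3): a world point X has camera coordinates R X + t; the wrist camera has in their place "mount" (4x4, takes a point from camera to tool coordinates, whose origin is the TCP and whose axes are the flange's). Camera axes: x right, y down, z forward; pixel columns grow to the right and rows downward; lengths in m; the calibration is good to about 2 mm. A picture is of the moment at which its call begins: read the wrist's pose just before it. camera_params takes no time and is no camera call.
- hand_in(): hands the job in, once; it reports no verdict.
The state is a dict: "time_s": time; "joint_positions": joint angles; "qvel": joint speeds; "tau": joint torques, N m; "position": TCP position; "tcp_rot": TCP orientation; "force": force on the tool from outside, world axes, zero at the start; "moment": the same for the moment, N m; "opening": opening from 0.0 (shut) to 1.0 (fully open).
Only numpy, scipy, OpenCV 4.12 (cv2) and the standard library are available. Lean on these libraries where they do the work, as an engineer would, in place of code of your own. Each camera call takes 0.05 s, during which the arm holds its last target. There are 200 camera calls.

TASK

The gas struts on the blue tool chest are being checked: first take the square steel tube off the chest's lid and set it down gently on the sawhorse, lengthways along the middle of its beam. Then lift the lid by its handle to a few degrees past its balance point, where the struts take over, ease it back to a few degrees below that point, and finish while holding it still there by the handle, so that the struts can be marked. Do not let the lid drop or fly open, and leave the sprayer, the grinder and the discs where they are.

Things in the scene. Friction and masses are not known exactly. Their poses are not given: they have to be found in the camera images.
- tube_center (a point): Offcut of bare square steel tube, 30 x 30 mm outside, 200 mm long, about 0.5 kg (0.35 to 0.65), lying flat on the closed lid of the chest. This point is its centre, 15 mm above whatever it lies on; its x axis runs along the tube, z up.
- tube: The same steel tube; origin at the middle of its underside, x along the tube.
- beam_top (a point): Middle of the top of the sawhorse's beam. Full-size brown timber sawhorse, black brackets, fixed, standing on the floor along the bench's left edge. Beam 45 mm wide, 720 mm long, level, top 60 mm above the bench. x along the beam (away from the robot), y across it, z up. Lay the tube with its centre within 200 mm of here; a red clamp sits at x = +330 mm, 19 mm high.
- lid (a joint): Lid angle, rad: 0 closed (as at the start, latches undone), grows as the front edge rises, stop at 1.15. Balance point 0.60 (34 degrees): below it the lid falls shut if let go, above it the two gas struts swing it open by themselves. Upward force needed at the handle: about 6.5 N closed, 3 N at 0.3, 1 N at 0.5, zero at 0.60; above, the handle pulls up: 1 N at 0.70, 2.5 N at 0.9.
- handle (a point): Bright bow handle on the lid's front (robot side). Origin: middle of its straight round bar, 12 mm thick, 100 mm free between its legs, its axis 45 mm off the lid's front, bench clear below. Height 132 mm closed, 312 mm at balance. y along the bar, x towards the lid. A gripper pointing down, one finger between bar and lid, may keep pointing down all the way: the bar turns between the fingers.
- chest: Fixed blue sheet-steel tool chest on the bench, 280 mm deep (x), 400 mm wide (y), 150 mm high with its lid (35 mm, flat on top) closed. Origin: centre of its underside, x to its back, front facing the robot. The lid's hinge line runs along the upper back edge, 140 mm behind the origin (+x), 115 mm up; the handle's bar, lid closed, is 325 mm in front of that line and 17 mm above it.
- sprayer: Clear trigger spray bottle with a black head, 72 mm across, 213 mm high, upright on the bench to the right of the chest. Origin at the centre of its underside. Leave alone.
- discs: Stack of grinding discs, 115 mm across, 25 mm high, lying on the bench to the right of the chest. Origin at the centre of its underside. Leave alone.
- grinder: Blue and black angle grinder lying on the bench in front of the chest's right corner, about 320 mm long (y), 80 mm high, a 115 mm disc on top and a black side handle reaching 130 mm to -x. Origin on the bench near its middle. Leave alone.
Not all that is in view belongs to the job. Of the things that look like the tube, the larger one is meant.

How it is judged (in metres and radians):
On the way, in this order (a step that is already met when the one before it is completed fails the run):
1. the steel tube lies lengthways on the sawhorse's beam, let go and at rest (x of tube_center in the frame of beam_top between -0.2 and 0.2 m and y of tube_center in the frame of beam_top between -0.018 and 0.018 m and z of tube_center in the frame of beam_top between 0.009 and 0.021 m and angle between the x axis of tube_center and the x axis of beam_top, either way round below 0.2 rad and linear speed of tube below 0.03 m/s and contact force between the fingers and tube below 0.05 N), for 0.2 s.
2. the lid is raised past its balance point (value of joint lid above 0.63 rad), for 0.2 s.
At the end, for the whole second after the job is handed in: Fingers on the handle hold the lid still at 0.44 to 0.58 rad (1 to 9 degrees below balance), no loose thing touching chest or lid; the tube lies still and free on the beam, centre within 18 mm of its centre line and 200 mm of its middle, within 0.2 rad of its direction; bystanders within 30 mm (all of step 1 and value of joint lid between 0.44 and 0.58 rad and velocity of joint lid between -0.05 and 0.05 rad/s and contact force between the fingers and lid above 0.2 N and distance between the grasp point and handle below 0.07 m and contact force between each of sprayer, discs, grinder, tube and chest below 0.1 N and distance of each of sprayer, discs, grinder from where it was at the start of the episode below 0.03 m); the arm keeps its last pose, push and grip.
It fails at once if the lid flies open (beyond 0.95 rad) (value of joint lid above 0.95 rad).
It fails at once if the lid is let drop (closing faster than 1.8 rad/s) (velocity of joint lid below -1.8 rad/s).
It fails at once if the tube is let go more than 20 mm above the sawhorse's beam (x of tube_center in the frame of beam_top between -0.4 and 0.4 m and y of tube_center in the frame of beam_top between -0.12 and 0.12 m and z of tube_center in the frame of beam_top above 0.035 m and contact force between the fingers and tube below 0.02 N).
It fails at once if the sprayer, the discs or the grinder is shifted by more than 30 mm (distance of any of sprayer, discs, grinder from where it was at the start of the episode above 0.03 m).
It also fails if it takes over 59 s, if anything falls off the work surface, if the arm or the gripper's body presses on something with over 40 N, if the wrist force passes 120 N, or if a joint passes its speed limit or range.

## Working session

There is one attempt and no reset: what is moved stays moved. The work goes in short steps, Python scripts to look and compute and a tool call to move; the robot and the scene stay as the last step left them, time stands still between calls to the robot, and variables do not carry over. Pictures are saved under pics/ and viewed, about 8 in all and at most 12, crops included, and the job is handed in when it is done.

Besides the shell and the picture viewer there is one more tool, called after ">>>" in YAML: its name, and indented under it one key for each argument. play_rows: Moves the arm, as the interface text tells. Its arguments: {"type":"object","properties":{"plan":{"type":"array"}},"required":["plan"]}

```bash
mkdir -p pics; cat > h.py <<'E'
from rig import *
import numpy as np, cv2
def snap(n,f):
    im=capture(n); cv2.imwrite('pics/'+f,im[:,:,::-1]); return im
def ray(n,u,v,st=None):
    p=camera_params(n);K=np.array(p["intrinsics"]);k=p["k1"]
    d=np.linalg.solve(K,[u,v,1.])[:2];s=d.copy()
    for _ in range(30): s=d/(1+k*(s@s))
    c=np.array([s[0],s[1],1.])
    if "R" in p:
        R=np.array(p["R"]);t=np.array(p["t"]);return -R.T@t,R.T@c
    M=np.array(p["mount"]);R=np.array(st["tcp_rot"]);o=np.array(st["position"])
    return R@M[:3,3]+o,R@M[:3,:3]@c
def onz(n,u,v,z,st=None):
    o,d=ray(n,u,v,st);return o+d*(z-o[2])/d[2]
E
python3 - <<'E'
from h import *
snap("scene","a.png");snap("side","b.png")
for n in("scene","side"):
    o,d=ray(n,320,200);print(n,o.round(3),d.round(3))
s=read_state();print(s);print(camera_params("wrist"))
E
```

```text
scene [1.21  0.736 0.954] [-0.487 -0.596 -0.638]
side [0.514 0.925 1.176] [ 0.056 -0.68  -0.731]
{'time_s': 0.1, 'joint_positions': array([-7.85255240e+01,  3.02741041e+01,  8.21475774e+01, -1.59989643e-03,
        6.76902182e+01, -1.02266799e+01]), 'qvel': array([-0.07004004, -0.07439348, -0.17407235, -0.01904477, -0.04042306,
        0.03981717]), 'tau': array([ 1.21095019e-05, -4.40986204e+01, -1.77151161e+01,  6.33723778e-02,
        5.33994043e-02, -5.25139501e-05]), 'position': array([ 0.23098924, -0.580004  ,  0.2003727 ]), 'tcp_rot': array([[ 9.29121249e-01,  3.69774976e-01, -4.13833193e-04],
       [ 3.69775068e-01, -9.29119344e-01,  1.90884332e-03],
       [ 3.21342068e-04, -1.92657209e-03, -9.99998093e-01]]), 'force': array([-0.08269791,  0.41808698,  0.17268096]), 'moment': array([ 0.0282649 , -0.03956771,  0.02142184]), 'opening': 1.0029629301339458}
{'intrinsics': array([[302.68730988,   0.        , 326.83066576],
       [  0.        , 302.68730988, 199.96427525],
       [  0.        ,   0.        ,   1.        ]]), 'k1': 0.002851782589926603, 'mount': array([[-3.14678222e-04, -9.62606268e-01, -2.70904180e-01,
         7.31145804e-02],
       [ 9.99999950e-01, -3.11784779e-04, -5.37172344e-05,
        -1.52101308e-04],
       [-3.27552533e-05, -2.70904183e-01,  9.62606318e-01,
        -1.81945129e-01],
       [ 0.00000000e+00,  0.00000000e+00,  0.00000000e+00,
         1.00000000e+00]])}
```

View pics/a.png

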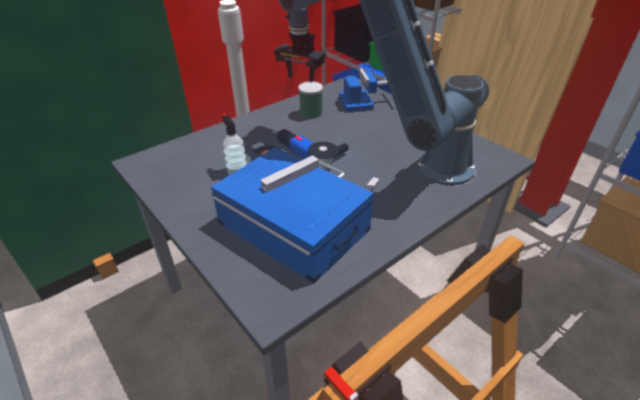

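View pics/b.png

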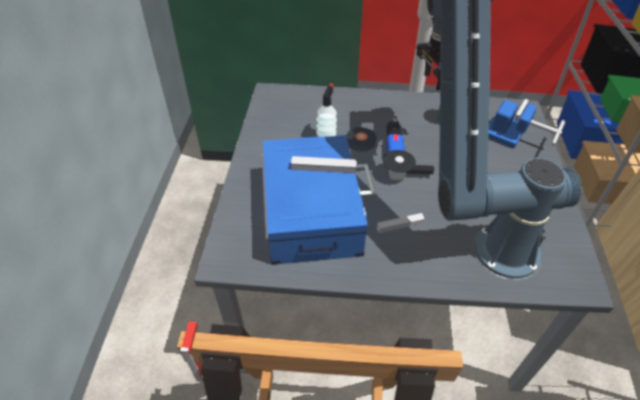

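The side view shows the tube on the lid at (291–357, 163), the handle near (368, 180), the beam from (182, 343) to (461, 365), with the red clamp at (190, 337). There is also a scraper-like thing at (400, 222).

```bash
python3 - <<'E'
from h import *
for l,n,u,v,z in [("lid bl","side",264,141,.15),("lid br","side",348,139,.15),("lid fr","side",362,228,.15),("lid fl","side",267,236,.15),
("tubeA","side",291,160,.18),("tubeB","side",356,163,.18),("tubeA sc","scene",263,183,.18),("tubeB sc","scene",317,161,.18),
("beam far","side",183,339,.06),("beam near","side",461,358,.06),("beam mid","side",330,348,.06),("near top scene","scene",519,240,.06),("h1","side",364,168,.132),("h2","side",372,192,.132)]:
    print(l,onz(n,u,v,z).round(3))
a=cv2.imread('pics/b.png');c=cv2.imread('pics/a.png')
x=cv2.resize(a[120:260,240:440],(800,560),interpolation=cv2.INTER_CUBIC);cv2.imwrite('pics/b1.png',x)
x=cv2.resize(a[310:400,170:480],(800,232),interpolation=cv2.INTER_CUBIC);y=cv2.resize(c[220:400,300:540],(480,360),interpolation=cv2.INTER_CUBIC)
o=np.zeros((600,800,3),np.uint8);o[:232]=x;o[236:596,:480]=y;cv2.imwrite('pics/b2.png',o)
E
```

```text
lid bl [ 0.802 -0.282  0.15 ]
lid br [ 0.522 -0.318  0.15 ]
lid fr [0.465 0.067 0.15 ]
lid fl [0.726 0.119 0.15 ]
tubeA [ 0.694 -0.163  0.18 ]
tubeB [ 0.492 -0.168  0.18 ]
tubeA sc [ 0.698 -0.154  0.18 ]
tubeB sc [ 0.505 -0.141  0.18 ]
beam far [0.906 0.403 0.06 ]
beam near [0.201 0.395 0.06 ]
beam mid [0.53  0.391 0.06 ]
near top scene [0.203 0.408 0.06 ]
h1 [ 0.465 -0.199  0.132]
h2 [ 0.438 -0.094  0.132]
```

View pics/b1.png

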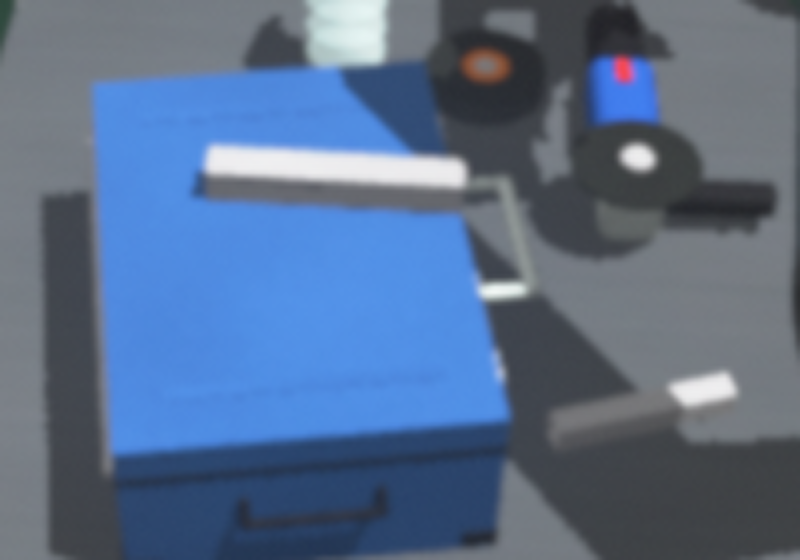

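View pics/b2.png

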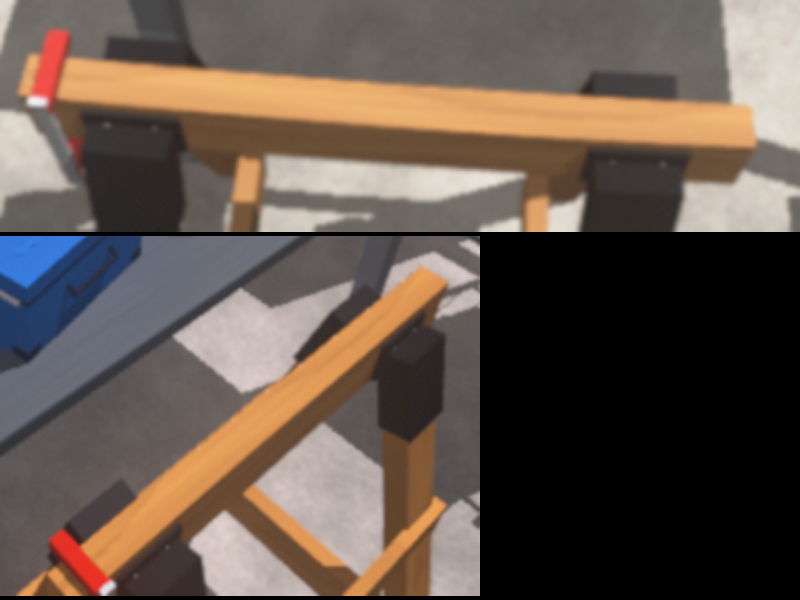

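```bash
python3 - <<'E'
from h import *
def P(u,v,z): return onz("side",240+u/4,120+v/4,z)
def Q(u,v,z): return onz("side",170+u/2.5806,310+v/2.5806,z)
L=[P(*p,.15) for p in[(93,85),(430,62),(508,420),(113,455)]];print(np.round(L,3))
T=[P(*p,.18) for p in[(208,146),(467,159),(465,187),(205,173)]];print(np.round(T,3),np.mean(T,0))
d=(T[0]+T[3]-T[1]-T[2]);print("tube yaw",np.degrees(np.arctan2(d[1],d[0])),np.linalg.norm(d)/2)
H=[P(508,180,.132),P(532,290,.132)];print(np.round(H,3),np.mean(H,0))
B=[Q(*p,.06) for p in[(33,55),(750,106),(755,148),(20,95)]];print(np.round(B,3),np.mean(B,0));d=(B[0]+B[3]-B[1]-B[2]);print(np.degrees(np.arctan2(d[1],d[0])),np.linalg.norm(d)/2)
S=[onz("scene",300+u/2,220+(v-236)/2,.06) for u,v in[(425,267),(447,283)]];print(np.round(S,3))
print("decoy",P(550,420,.03),P(735,385,.03), "grinder tip",P(775,190,.08))
E
```

```text
[[ 0.804 -0.281  0.15 ]
 [ 0.525 -0.336  0.15 ]
 [ 0.452  0.055  0.15 ]
 [ 0.724  0.111  0.15 ]]
[[ 0.693 -0.18   0.18 ]
 [ 0.49  -0.183  0.18 ]
 [ 0.491 -0.151  0.18 ]
 [ 0.692 -0.149  0.18 ]] [ 0.59142052 -0.16558974  0.18      ]
tube yaw 0.8116318678655312 0.20187385505830566
[[ 0.455 -0.214  0.132]
 [ 0.435 -0.092  0.132]] [ 0.44492535 -0.15319316  0.132     ]
[[0.913 0.381 0.06 ]
 [0.2   0.376 0.06 ]
 [0.199 0.42  0.06 ]
 [0.914 0.425 0.06 ]] [0.55647741 0.40070224 0.06      ]
0.4304830372931771 0.7140509241039524
[[0.2   0.386 0.06 ]
 [0.206 0.423 0.06 ]]
decoy [ 0.41132976 -0.04997362  0.03      ] [ 0.26208039 -0.09968144  0.03      ] grinder tip [ 0.22435763 -0.28024623  0.08      ]
```

>>> play_rows:
  plan:
    - [[0,0,1,0,0,-0.039,1],[0,0,1,0,0,-0.039,1],[0,0,1,0,0,-0.038,1],[0,0,1,0,0,0,1],[0.6,0.69,0,0,0,0,1],[0.6,0.69,0,0,0,0,1],[0.6,0.69,0,0,0,0,1],[0.6,0.69,0,0,0,0,1],[0.6,0.69,0,0,0,0,1],[0.6,0.69,0,0,0,0,1],[0.6,0.69,0,0,0,0,1],[0.6,0.69,0,0,0,0,1]]

```text
time_s: 1.3
position: [0.4719, -0.3029, 0.4008]
tcp_rot: [[1.0, 0.014, -0.001], [0.014, -1.0, 0.001], [-0.001, -0.001, -1.0]]
force: [0.1, 0.3, 0.6]
opening: 0.999
```

>>> play_rows:
  plan:
    - [[0.6,0.69,0,0,0,0,1],[0.6,0.69,0,0,0,0,1],[0.6,0.69,0,0,0,0,1],[0.6,0.69,0,0,0,0,1],[0,0,-1,0,0,0,1],[0,0,-1,0,0,0,1],[0,0,0,0,0,0,1],[0,0,0,0,0,0,1]]

```text
time_s: 2.1
position: [0.591, -0.1667, 0.301]
tcp_rot: [[1.0, 0.014, -0.002], [0.014, -1.0, 0.001], [-0.002, -0.001, -1.0]]
force: [0.9, 0.6, 0.8]
opening: 1.0
```

```bash
python3 - <<'E'
from h import *
import pickle
s=read_state();pickle.dump(s,open('s1.pkl','wb'));snap("wrist","w1.png")
print(s["position"],s["tcp_rot"].round(3),s["joint_positions"].round(1))
E
```

```text
[ 0.59101903 -0.16665922  0.30104152] [[ 1.     0.014 -0.002]
 [ 0.014 -1.     0.001]
 [-0.002 -0.001 -1.   ]] [-26.2  24.1  76.3   0.   79.7  63. ]
```

View pics/w1.png

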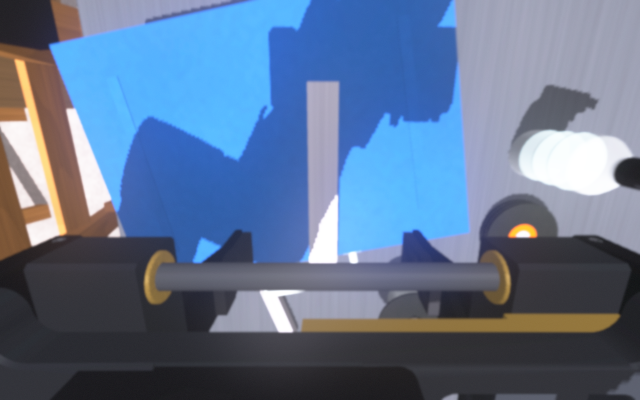

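The wrist view shows the tube between the fingers, with its top face at columns 308–339, its far end at row 82 and its near end at about row 263.

```bash
python3 - <<'E'
from h import *
import pickle
s=pickle.load(open('s1.pkl','rb'))
for u,v in[(307,82),(339,82),(308,200),(338,200),(309,263),(338,263)]: print(onz("wrist",u,v,.18,s).round(4))
print("handle",[onz("wrist",u,v,.132,s).round(3) for u,v in[(262,292),(285,330)]])
print("lid bl corner",onz("wrist",52,45,.15,s).round(3),onz("wrist",468,233,.15,s).round(3))
E
```

```text
[ 0.6932 -0.1468  0.18  ]
[ 0.6936 -0.1767  0.18  ]
[ 0.5783 -0.1473  0.18  ]
[ 0.5788 -0.1785  0.18  ]
[ 0.506  -0.1482  0.18  ]
[ 0.5065 -0.1803  0.18  ]
handle [array([ 0.438, -0.083,  0.132]), array([ 0.379, -0.112,  0.132])]
lid bl corner [0.727 0.109 0.15 ] [ 0.532 -0.334  0.15 ]
```

>>> play_rows:
  plan:
    - [[0,0.07,-0.7,0,0,0,1],[0,0,-0.8,0,0,0,1],[0,0,-0.7,0,0,0,1],[0,0,-0.5,0,0,0,1],[0,0,-0.22,0,0,0,1],[0,0,0,0,0,0,-1],[0,0,0,0,0,0,-1],[0,0,0,0,0,0,-1],[0,0,0,0,0,0,-1],[0,0,0,0,0,0,-1],[0,0,0,0,0,0,-1]]

```text
time_s: 3.25
position: [0.5914, -0.1632, 0.1558]
tcp_rot: [[1.0, 0.014, 0.001], [0.014, -1.0, -0.0], [0.001, 0.0, -1.0]]
force: [-0.7, -0.5, -0.0]
opening: 0.545
```

>>> play_rows:
  plan:
    - [[0,0,0,0,0,0,-1],[0,0,0,0,0,0,-1],[0,0,0,0,0,0,-1],[0,0,0,0,0,0,-1]]

```text
time_s: 3.65
position: [0.5911, -0.1625, 0.1553]
tcp_rot: [[1.0, 0.014, -0.0], [0.014, -1.0, 0.001], [-0.0, -0.001, -1.0]]
force: [0.1, 2.7, 0.9]
opening: 0.332
```

>>> play_rows:
  plan:
    - [[0,0,0,0,0,0,-1],[0,0,0.3,0,0,0,-1],[0,0,0.5,0,0,0,-1],[0,0,0.7,0,0,0,-1],[0,0,0.7,0,0,0,-1],[0,0.2,0.2,0,0,0,-1],[-0.05,0.4,0,0,0,0,-1],[-0.05,0.6,0,0,0,0,-1],[-0.05,0.8,0,0,0,0,-1],[-0.05,0.8,0,0,0,0,-1],[-0.05,0.8,0,0,0,0,-1],[-0.05,0.8,0,0,0,0,-1]]

```text
time_s: 4.85
position: [0.5729, 0.0601, 0.2718]
tcp_rot: [[1.0, 0.015, -0.007], [0.015, -1.0, 0.001], [-0.007, -0.001, -1.0]]
force: [0.9, 0.3, -3.3]
opening: 0.333
```

>>> play_rows:
  plan:
    - [[-0.05,0.8,0,0,0,0,-1],[-0.05,0.8,0,0,0,0,-1],[-0.05,0.8,0,0,0,0,-1],[-0.05,0.8,0,0,0,0,-1],[0,0.8,0,0,0,0,-1],[0,0.8,0,0,0,0,-1],[0,0.8,0,0,0,0,-1],[0,0.6,0,0,0,0,-1],[0,0.4,0,0,0,0,-1],[0,0,0,0,0,0,-1],[0,0,0,0,0,0,-1]]

```text
time_s: 5.95
position: [0.5633, 0.3871, 0.2718]
tcp_rot: [[1.0, 0.016, -0.006], [0.016, -1.0, -0.003], [-0.006, 0.003, -1.0]]
force: [0.1, 0.3, -3.7]
opening: 0.334
```

```bash
python3 - <<'E'
from h import *
import pickle
s=read_state();pickle.dump(s,open('s2.pkl','wb'));a=snap("wrist","w2.png");b=capture("side")
cv2.imwrite('pics/w2s.png',np.vstack([a,b[160:360]])[:,:,::-1])
print(s["position"],s["tcp_rot"].round(3),s["force"],s["opening"])
E
```

```text
[0.56330571 0.38706666 0.27184835] [[ 1.     0.016 -0.006]
 [ 0.016 -1.    -0.003]
 [-0.006  0.003 -1.   ]] [ 0.13593207  0.26846618 -3.66289868] 0.33431662706827103
```

View pics/w2s.png

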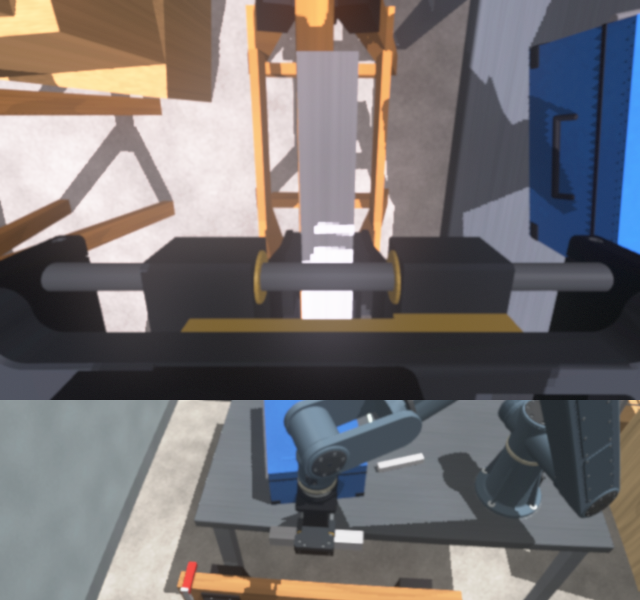

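The wrist view shows the tube gripped straight, columns 299–356. The beam shows beyond it at the top, columns about 295–335 around row 25.

```bash
python3 - <<'E'
from h import *
import pickle
s=pickle.load(open('s2.pkl','rb'))
for v in(15,40): print([onz("wrist",u,v,.06,s).round(3) for u in(294,336)])
a=cv2.imread('pics/w2.png')[:,:,::-1].astype(int)
for v in(10,25,40): print(v,[tuple(a[v,u]) for u in range(284,346,3)])
print([onz("wrist",u,53,.2718+.027,s).round(3) for u in (298,357)])
E
```

```text
[array([0.745, 0.427, 0.06 ]), array([0.746, 0.379, 0.06 ])]
[array([0.719, 0.427, 0.06 ]), array([0.72 , 0.378, 0.06 ])]
10 [(np.int64(83), np.int64(58), np.int64(54)), (np.int64(83), np.int64(58), np.int64(52)), (np.int64(84), np.int64(58), np.int64(53)), (np.int64(93), np.int64(63), np.int64(52)), (np.int64(239), np.int64(169), np.int64(101)), (np.int64(249), np.int64(188), np.int64(110)), (np.int64(249), np.int64(188), np.int64(110)), (np.int64(249), np.int64(190), np.int64(111)), (np.int64(250), np.int64(193), np.int64(113)), (np.int64(251), np.int64(195), np.int64(114)), (np.int64(251), np.int64(196), np.int64(115)), (np.int64(253), np.int64(202), np.int64(119)), (np.int64(253), np.int64(207), np.int64(119)), (np.int64(253), np.int64(206), np.int64(120)), (np.int64(250), np.int64(193), np.int64(112)), (np.int64(173), np.int64(116), np.int64(72)), (np.int64(144), np.int64(97), np.int64(62)), (np.int64(84), np.int64(53), np.int64(41)), (np.int64(75), np.int64(49), np.int64(39)), (np.int64(74), np.int64(48), np.int64(38)), (np.int64(72), np.int64(46), np.int64(37))]
25 [(np.int64(
[... 1292 characters left out ...]
4(149), np.int64(102), np.int64(70)), (np.int64(152), np.int64(105), np.int64(71)), (np.int64(156), np.int64(107), np.int64(72)), (np.int64(155), np.int64(106), np.int64(71)), (np.int64(159), np.int64(109), np.int64(73)), (np.int64(161), np.int64(110), np.int64(72)), (np.int64(160), np.int64(109), np.int64(73)), (np.int64(157), np.int64(107), np.int64(72)), (np.int64(159), np.int64(109), np.int64(72)), (np.int64(160), np.int64(116), np.int64(88)), (np.int64(181), np.int64(164), np.int64(161)), (np.int64(187), np.int64(171), np.int64(170)), (np.int64(180), np.int64(164), np.int64(163)), (np.int64(132), np.int64(118), np.int64(116))]
[array([0.664, 0.402, 0.299]), array([0.665, 0.375, 0.299])]
```

>>> play_rows:
  plan:
    - [[0,0.28,-0.3,0,0,0,-1],[0,0,-0.7,0,0,0,-1],[0,0,-0.8,0,0,0,-1],[0,0,-0.8,0,0,0,-1],[0,0,-0.7,0,0,0,-1],[0,0,-0.4,0,0,0,-1],[0,0,-0.2,0,0,0,-1],[0,0,0,0,0,0,-1],[0,0,0,0,0,0,-1],[0,0,0,0,0,0,-1]]

```text
time_s: 7.05
position: [0.5676, 0.4016, 0.0822]
tcp_rot: [[1.0, 0.014, 0.004], [0.014, -1.0, 0.002], [0.004, -0.002, -1.0]]
force: [0.9, 0.6, -3.4]
opening: 0.338
```

>>> play_rows:
  plan:
    - [[0,0,-0.12,0,0,0,-1],[0,0,-0.1,0,0,0,-1],[0,0,-0.06,0,0,0,-1],[0,0,0,0,0,0,-1],[0,0,0,0,0,0,-1]]

```text
time_s: 7.55
position: [0.5661, 0.4008, 0.0661]
tcp_rot: [[1.0, 0.014, -0.0], [0.014, -1.0, -0.0], [-0.0, 0.0, -1.0]]
force: [-1.2, 1.0, -4.1]
opening: 0.336
```

>>> play_rows:
  plan:
    - [[0,0,-0.04,0,0,0,-1],[0,0,0,0,0,0,-1],[0,0,0,0,0,0,-1]]

```text
time_s: 7.85
position: [0.5665, 0.4011, 0.0653]
tcp_rot: [[1.0, 0.014, 0.001], [0.014, -1.0, 0.001], [0.001, -0.0, -1.0]]
force: [-1.4, -1.3, 3.3]
opening: 0.337
```

>>> play_rows:
  plan:
    - [[0,0,0,0,0,0,-0.2],[0,0,0,0,0,0,0],[0,0,0,0,0,0,0.2],[0,0,0,0,0,0,0.4],[0,0,0,0,0,0,0.5],[0,0,0,0,0,0,0.5],[0,0,0.1,0,0,0,0.5],[0,0,0.3,0,0,0,0.5],[0,0,0.6,0,0,0,0.5],[0,0,0.8,0,0,0,0.5],[0,0,0.8,0,0,0,0.5],[0,0,0.8,0,0,0,0.5]]

```text
time_s: 9.05
position: [0.5662, 0.4009, 0.2374]
tcp_rot: [[1.0, 0.014, 0.001], [0.014, -1.0, 0.001], [0.001, -0.001, -1.0]]
force: [0.7, 0.2, -0.9]
opening: 0.75
```

>>> play_rows:
  plan:
    - [[0,-0.3,0.5,0,0,0.046,-0.17],[-0.1,-0.6,0.5,0,0,0.046,-0.17],[-0.2,-0.9,0,0,0,0.046,-0.17],[-0.2,-0.9,0,0,0,0.046,-0.17],[-0.2,-0.9,0,0,0,0.046,-0.17],[-0.2,-0.9,0,0,0,0.046,-0.17],[-0.2,-0.9,0,0,0,0.046,-0.17],[-0.2,-0.9,0,0,0,0.046,-0.17],[-0.2,-0.9,0,0,0,0.046,-0.17],[-0.2,-0.9,0,0,0,0.046,-0.17],[-0.2,-0.9,0,0,0,0.046,-0.17],[-0.2,-0.9,0,0,0,0.046,-0.17]]

```text
time_s: 10.25
position: [0.4663, -0.0756, 0.2859]
tcp_rot: [[-0.117, 0.993, 0.003], [0.993, 0.117, -0.001], [-0.001, 0.002, -1.0]]
force: [0.7, 0.2, 0.7]
opening: 0.42
```

>>> play_rows:
  plan:
    - [[-0.2,-0.8,0,0,0,0.005,-0.17],[-0.12,-0.4,0,0,0,0,-0.17],[0,0,0,0,0,0,-0.17],[0,0,0,0,0,0,-0.17],[0,0,0,0,0,0,-0.17]]

```text
time_s: 10.75
position: [0.4508, -0.1329, 0.2848]
tcp_rot: [[-0.128, 0.992, 0.001], [0.992, 0.128, 0.0], [0.0, 0.001, -1.0]]
force: [0.2, -0.5, 0.2]
opening: 0.418
```

```bash
python3 - <<'E'
from h import *
import pickle
s=read_state();pickle.dump(s,open('s3.pkl','wb'));a=snap("wrist","w3.png");b=snap("side","b3.png")
o=np.zeros((600,640,3),np.uint8);o[:400]=a;o[400:,:]=cv2.resize(b[300:400,130:450],(640,200))
cv2.imwrite('pics/w3s.png',o[:,:,::-1])
print(s["position"],s["tcp_rot"].round(3),s["force"],s["opening"],s["joint_positions"].round(0))
E
```

```text
[ 0.45080314 -0.13293332  0.28483508] [[-0.128  0.992  0.001]
 [ 0.992  0.128  0.   ]
 [ 0.     0.001 -1.   ]] [ 0.2334927  -0.51014981  0.16656821] 0.4177674257773593 [-30.  12.  97.   0.  71. -37.]
```

View pics/w3s.png

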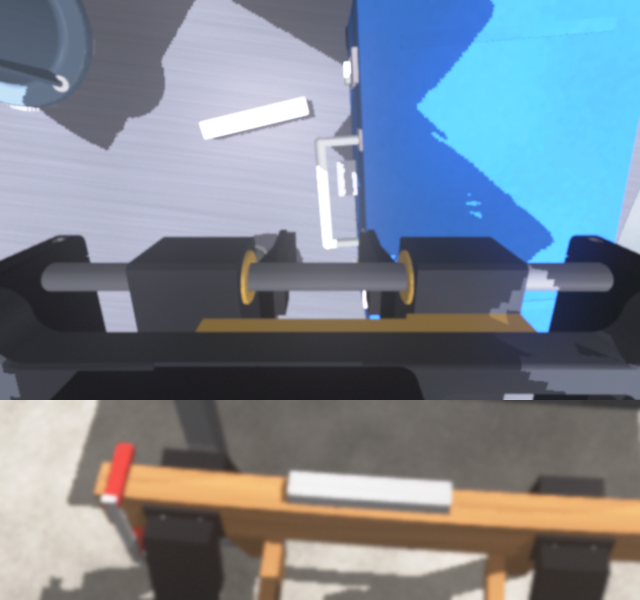

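The tube lies centred along the beam. In the wrist view the handle bar runs from (321, 146) to (330, 244), its legs go right to the lid at columns ~360, and the scraper/decoy is at (200–310, 100–135).

```bash
python3 - <<'E'
from h import *
import pickle
s=pickle.load(open('s3.pkl','rb'))
A=onz("wrist",320.5,146,.132,s);B=onz("wrist",329.5,243,.132,s);m=(A+B)/2
print(A.round(4),B.round(4),m.round(4),"len",np.linalg.norm(A-B),"yaw",np.degrees(np.arctan2(A[1]-B[1],A[0]-B[0])))
print("decoy",onz("wrist",310,105,.01,s),"lid edge",onz("wrist",362,230,.15,s).round(3),onz("wrist",356,40,.15,s).round(3))
print("shift/5cm",(m-s["position"])/.05)
P=lambda u,v:onz("side",130+u/2,300+(v-400)/2,.09)
T=[P(288,473),P(451,483),P(450,510),P(288,498)];print("tube",np.mean(T,0))
E
```

```text
[ 0.4377 -0.0931  0.132 ] [ 0.4624 -0.2057  0.132 ] [ 0.4501 -0.1494  0.132 ] len 0.115253305509083 yaw 102.35924772590684
decoy [ 0.41466659 -0.04921825  0.01      ] lid edge [ 0.495 -0.178  0.15 ] [0.459 0.011 0.15 ]
shift/5cm [-0.01470104 -0.32919057 -3.05670167]
tube [0.56830502 0.40224332 0.09      ]
```

>>> play_rows:
  plan:
    - [[-0.06,-0.33,-0.3,0,0,0.024,-0.17],[0,0,-0.6,0,0,0,-0.17],[0,0,-0.7,0,0,0,-0.17],[0,0,-0.5,0,0,0,-0.17],[0,0,-0.3,0,0,0,-0.17],[0,0,0,0,0,0,-0.17],[0,0,0,0,0,0,-0.17]]

```text
time_s: 11.55
position: [0.4481, -0.1499, 0.1645]
tcp_rot: [[-0.202, 0.979, -0.0], [0.979, 0.202, 0.0], [0.0, 0.0, -1.0]]
force: [0.7, -0.3, -0.1]
opening: 0.416
```

Yaw is 101.7°, in line with the bar. I'll go down around it and close.

>>> play_rows:
  plan:
    - [[0,0,-0.3,0,0,0,-0.17],[0,0,-0.3,0,0,0,-0.17],[0,0,-0.25,0,0,0,-0.17],[0,0,-0.15,0,0,0,-0.17],[0,0,0,0,0,0,-0.17],[0,0,0,0,0,0,-0.4],[0,0,0,0,0,0,-0.6],[0,0,0,0,0,0,-0.8],[0,0,0,0,0,0,-1],[0,0,0,0,0,0,-1],[0,0,0,0,0,0,-1],[0,0,0,0,0,0,-1]]

```text
time_s: 12.75
position: [0.45, -0.1512, 0.1166]
tcp_rot: [[-0.2, 0.98, 0.005], [0.98, 0.2, -0.002], [-0.003, 0.005, -1.0]]
force: [0.8, 4.0, 16.7]
opening: 0.009
```

```bash
python3 - <<'E'
from h import *
s=read_state();print(s["opening"],s["force"],s["moment"])
a=snap("wrist","w4.png");b=snap("side","b4.png");c=snap("scene","a4.png")
o=np.zeros((600,800,3),np.uint8);o[:300,:480]=cv2.resize(a,(480,300));o[300:,:400]=cv2.resize(b[130:250,300:460],(400,300),interpolation=2);o[300:,400:]=cv2.resize(c[110:230,290:450],(400,300),interpolation=2)
cv2.imwrite('pics/w4s.png',o[:,:,::-1])
E
```

```text
0.009157391396340359 [ 0.81507894  4.02171076 16.7353148 ] [ 0.50683827 -0.40790657  0.04545511]
```

View pics/w4s.png

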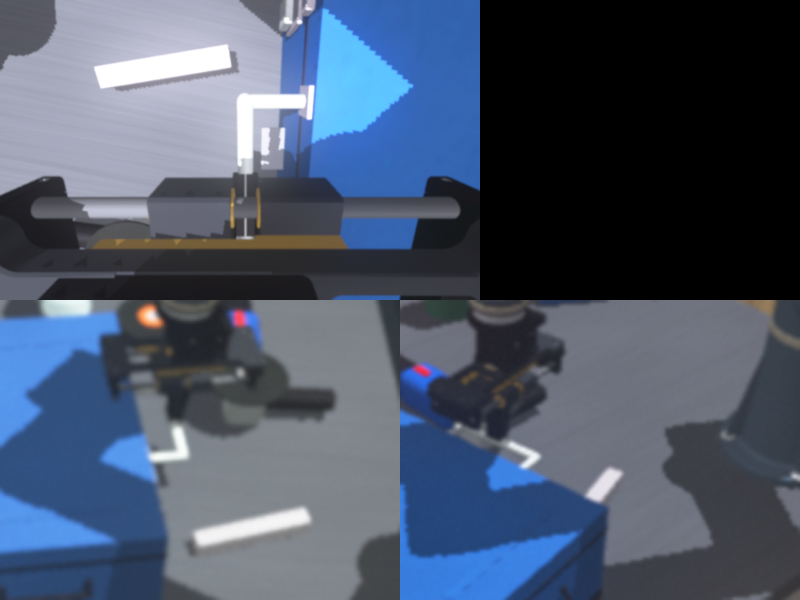

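```bash
python3 - <<'E'
import cv2,numpy as np
a=cv2.imread('pics/w4.png');b=cv2.imread('pics/b4.png');c=cv2.imread('pics/a4.png')
o=np.zeros((600,800,3),np.uint8)
o[:,:400]=cv2.resize(a[110:350,250:410],(400,600),interpolation=2)
o[:300,400:]=cv2.resize(b[160:205,340:400],(400,300),interpolation=2);o[300:,400:]=cv2.resize(c[150:195,305:365],(400,300),interpolation=2)
cv2.imwrite('pics/z4.png',o)
E
```

```text
(no output)
```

View pics/z4.png

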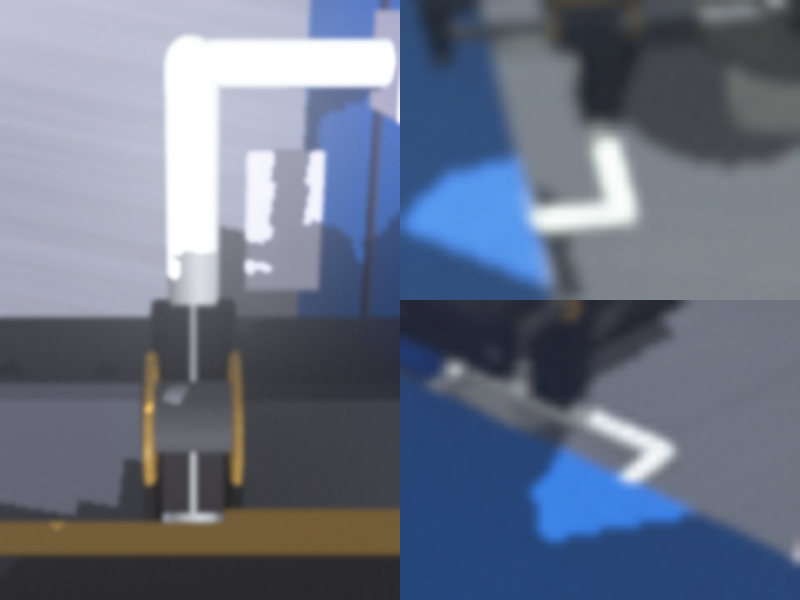

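>>> play_rows:
  plan:
    - [[0,0,0.1,0,0,0,-1],[0,0,0.1,0,0,0,-1],[0,0,0,0,0,0,-1],[0,0,0,0,0,0,-1]]

```text
time_s: 13.3
position: [0.4474, -0.1504, 0.1242]
tcp_rot: [[-0.201, 0.98, -0.0], [0.98, 0.201, 0.0], [0.0, -0.0, -1.0]]
force: [0.3, -0.1, -0.3]
opening: 0.006
```

```bash
python3 - <<'E'
from h import *
s=read_state();print(s["opening"],s["force"],s["moment"],s["position"])
E
```

```text
0.005804021603713908 [ 0.27948056 -0.12695159 -0.28842414] [ 0.01593892 -0.15200925  0.0199993 ] [ 0.44739562 -0.15038687  0.12418334]
```

```bash
python3 - <<'E'
from h import *
s4=dict(position=[.45,-.1512,.1166],tcp_rot=[[-.2,.98,.005],[.98,.2,-.002],[-.003,.005,-1.]])
R=[ray("side",374.5,191.8),ray("scene",344.8,172.5),ray("wrist",326,134,s4)]
def tri(R):
    A=0;b=0
    for o,d in R:
        d=d/np.linalg.norm(d);M=np.eye(3)-np.outer(d,d);A=A+M;b=b+M@o
    X=np.linalg.solve(A,b);return X.round(4),[round(float(np.linalg.norm(np.cross(X-o,d/np.linalg.norm(d)))),4) for o,d in R]
print(tri(R));print(tri(R[:1]+R[2:]));print(tri(R[1:]));print(tri(R[:2]))
import pickle
s3=pickle.load(open('s3.pkl','rb'));s1=pickle.load(open('s1.pkl','rb'))
print("s3+s4",tri([ray("wrist",320.5,143,s3),R[2]]))
# bar width at s4 : ~20px
for z in(.10,.112,.132): 
  p=[onz("wrist",u,190,z,s4) for u in(250+165/2.5,250+217/2.5)];print(z,np.linalg.norm(p[0]-p[1]))
E
```

```text
(array([ 0.4334, -0.0888,  0.1346]), [0.0041, 0.0028, 0.0024])
(array([ 0.4332, -0.0879,  0.1401]), [0.0024, 0.0024])
(array([ 0.4349, -0.0878,  0.1326]), [0.0012, 0.0012])
(array([ 0.4301, -0.0933,  0.1302]), [0.0028, 0.0028])
s3+s4 (array([ 0.4365, -0.0894,  0.1301]), [0.001, 0.001])
0.1 0.014038840666818377
0.112 0.013189368764869133
0.132 0.011773582261620482
```

```bash
python3 - <<'E'
from h import *
p=camera_params("wrist");K=p["intrinsics"];Mi=np.linalg.inv(p["mount"])
def pr(x):
    c=Mi@np.r_[x,1];r=c[:2]/c[2];r=r*(1+p["k1"]*(r@r));return (K@np.r_[r,1])[:2].round(1),c[2].round(3)
for x in[(.0095,0,0),(-.0095,0,0),(.0095,0,-.0154),(.0095,0,-.03),(.0095,0,-.07),(.0095,.015,0),(.0095,.015,-.05)]: print(x,*pr(x))
a=cv2.imread('pics/w4.png').astype(int)
for v in(222,226,230,234,240,250,260): print(v,a[v,300:352:2].mean(1).astype(int) if 0 else [int(a[v,u].mean()) for u in range(302,352,2)])
s=read_state();b=capture("wrist").astype(int);cv2.imwrite('pics/w5.png',b[:,:,::-1])
print()
for v in(222,226,230,234,240,250,260): print(v,[int(b[v,u].mean()) for u in range(302,352,2)])
E
```

```text
(0.0095, 0, 0) [328.4 220.2] 0.193
(-0.0095, 0, 0) [328.4 247.7] 0.198
(0.0095, 0, -0.0154) [328.5 229. ] 0.178
(0.0095, 0, -0.03) [328.6 238.7] 0.164
(0.0095, 0, -0.07) [329.1 276.8] 0.125
(0.0095, 0.015, 0) [352.  220.2] 0.193
(0.0095, 0.015, -0.05) [360.3 255.3] 0.144
222 [179, 180, 182, 182, 182, 183, 183, 174, 169, 188, 188, 199, 211, 219, 220, 215, 209, 187, 132, 117, 116, 116, 116, 140, 154]
226 [179, 179, 178, 179, 178, 177, 179, 172, 155, 168, 186, 199, 211, 218, 219, 215, 207, 184, 129, 115, 115, 114, 115, 122, 126]
230 [176, 177, 177, 176, 154, 114, 106, 109, 133, 161, 176, 188, 203, 211, 210, 203, 195, 153, 95, 88, 91, 106, 111, 111, 111]
234 [177, 176, 176, 172, 125, 81, 78, 78, 81, 82, 84, 87, 141, 131, 86, 83, 84, 81, 79, 79, 79, 95, 107, 108, 108]
240 [80, 81, 82, 82, 78, 74, 73, 75, 76, 77, 77, 82, 137, 127, 80, 77, 77, 75, 73, 73, 74, 79, 82, 81, 79]
250 [74, 74, 75, 80, 86, 74, 66, 69, 68, 70, 69, 75, 135, 124, 72, 69, 69, 68, 66, 65, 75, 83, 74, 69, 68]
260 [69, 70, 71, 93, 108, 107, 68, 63, 62, 62, 63, 68, 130, 118, 64, 62, 61, 61, 59, 68, 92, 102, 85, 64, 62]

2
[... 238 characters left out ...]
 115, 113, 114, 115]
230 [178, 177, 177, 177, 161, 115, 101, 107, 143, 162, 148, 159, 177, 190, 199, 209, 207, 160, 114, 99, 95, 108, 112, 111, 111]
234 [174, 175, 176, 175, 138, 81, 75, 74, 78, 79, 79, 81, 107, 102, 82, 82, 80, 78, 77, 76, 79, 98, 108, 109, 107]
240 [78, 78, 79, 79, 77, 71, 70, 70, 72, 74, 74, 76, 103, 99, 76, 74, 75, 73, 72, 71, 73, 75, 76, 76, 75]
250 [72, 73, 73, 73, 82, 80, 66, 64, 66, 67, 66, 69, 100, 93, 68, 67, 66, 66, 64, 67, 81, 79, 70, 68, 67]
260 [64, 65, 67, 79, 104, 110, 81, 60, 60, 60, 60, 63, 94, 89, 62, 61, 60, 60, 58, 77, 98, 99, 71, 61, 60][ WARN:0@0.931] global loadsave.cpp:1063 imwrite_ Unsupported depth image for selected encoder is fallbacked to CV_8U.
```

The closed fingertips sit on top of the bar: the visible tips end about 17–20 mm behind the stated TCP. I'll open again, go about 26 mm deeper and close.

>>> play_rows:
  plan:
    - [[0,0,0,0,0,0,-0.17],[0,0,0,0,0,0,-0.17],[0,0,0,0,0,0,-0.17],[0,0,0,0,0,0,-0.17],[0,0,0,0,0,0,-0.17],[0,0,-0.15,0,0,0,-0.17],[0,0,-0.15,0,0,0,-0.17],[0,0,-0.15,0,0,0,-0.17],[0,0,-0.08,0,0,0,-0.17],[0,0,0,0,0,0,-0.17]]

```text
time_s: 14.35
position: [0.447, -0.1501, 0.0969]
tcp_rot: [[-0.201, 0.98, -0.002], [0.98, 0.201, 0.001], [0.001, -0.002, -1.0]]
force: [0.0, -0.6, -0.2]
opening: 0.418
```

>>> play_rows:
  plan:
    - [[0,0,0,0,0,0,-0.4],[0,0,0,0,0,0,-0.6],[0,0,0,0,0,0,-0.7],[0,0,0,0,0,0,-0.8],[0,0,0,0,0,0,-1],[0,0,0,0,0,0,-1],[0,0,0,0,0,0,-1]]

```text
time_s: 15.05
position: [0.4499, -0.1502, 0.0981]
tcp_rot: [[-0.2, 0.98, 0.005], [0.98, 0.2, -0.0], [-0.001, 0.005, -1.0]]
force: [5.2, 3.2, -2.4]
opening: 0.126
```

```bash
python3 - <<'E'
import numpy as np
r=np.hypot(.325,.017);f=np.arctan2(.017,.325);al=np.radians(11.4)
def P(t):
    h=r*(np.cos(f)-np.cos(t+f));return np.array([h*np.cos(al),h*np.sin(al),r*(np.sin(t+f)-np.sin(f))])
th=np.r_[0,.015,.04,.075,np.linspace(.11,.66,17)[:-1],.655,.67,.68]
a=np.round(np.array([P(t) for t in th])/.05,2)
for t,d in zip(th[1:],np.diff(a,axis=0)): print(round(t,3),d.round(2).tolist())
th=np.array([.68,.67,.65,.63,.61,.59,.57,.55,.535,.52,.51])
a=np.round(np.array([P(t) for t in th])/.05,2)
print()
for t,d in zip(th[1:],np.diff(a,axis=0)): print(round(t,3),d.round(2).tolist())
print(P(.68),P(.51))
E
```

```text
0.015 [0.01, 0.0, 0.1]
0.04 [0.01, 0.0, 0.16]
0.075 [0.02, 0.01, 0.23]
0.11 [0.04, 0.01, 0.22]
0.144 [0.03, 0.0, 0.22]
0.179 [0.05, 0.01, 0.22]
0.213 [0.05, 0.01, 0.22]
0.248 [0.07, 0.02, 0.21]
0.282 [0.06, 0.01, 0.21]
0.316 [0.08, 0.01, 0.21]
0.351 [0.08, 0.02, 0.21]
0.385 [0.09, 0.02, 0.21]
0.419 [0.1, 0.02, 0.2]
0.454 [0.1, 0.02, 0.19]
0.488 [0.11, 0.02, 0.2]
0.523 [0.12, 0.02, 0.19]
0.557 [0.12, 0.03, 0.18]
0.591 [0.13, 0.03, 0.19]
0.626 [0.13, 0.02, 0.17]
0.655 [0.12, 0.03, 0.15]
0.67 [0.06, 0.01, 0.07]
0.68 [0.05, 0.01, 0.05]

0.67 [-0.05, -0.01, -0.05]
0.65 [-0.08, -0.02, -0.1]
0.63 [-0.08, -0.01, -0.1]
0.61 [-0.08, -0.02, -0.1]
0.59 [-0.08, -0.02, -0.1]
0.57 [-0.07, -0.01, -0.11]
0.55 [-0.08, -0.02, -0.1]
0.535 [-0.05, -0.01, -0.08]
0.52 [-0.05, -0.01, -0.09]
0.51 [-0.04, 0.0, -0.05]
[0.08134128 0.01640128 0.20057647] [0.04867737 0.00981508 0.15649426]
```

>>> play_rows:
  plan:
    - [[0.05,0,0.1,0,0,0,-1],[0.01,0,0.16,0,0,0,-1],[0.02,0.01,0.23,0,0,0,-1],[0.04,0.01,0.22,0,0,0,-1],[0.03,0,0.22,0,0,0,-1],[0.05,0.01,0.22,0,0,0,-1],[0.05,0.01,0.22,0,0,0,-1],[0,0,0,0,0,0,-1]]

```text
time_s: 15.85
position: [0.4606, -0.1481, 0.1676]
tcp_rot: [[-0.201, 0.98, 0.002], [0.98, 0.201, -0.0], [-0.0, 0.002, -1.0]]
force: [2.4, 2.3, -5.3]
opening: 0.129
```

>>> play_rows:
  plan:
    - [[0.07,0.02,0.21,0,0,0,-1],[0.06,0.01,0.21,0,0,0,-1],[0.08,0.01,0.21,0,0,0,-1],[0.08,0.02,0.21,0,0,0,-1],[0.09,0.02,0.21,0,0,0,-1],[0.1,0.02,0.2,0,0,0,-1],[0.1,0.02,0.19,0,0,0,-1],[0.11,0.02,0.2,0,0,0,-1],[0,0,0,0,0,0,-1]]

```text
time_s: 16.75
position: [0.494, -0.1412, 0.2497]
tcp_rot: [[-0.202, 0.979, -0.002], [0.979, 0.202, -0.0], [0.0, -0.002, -1.0]]
force: [-5.0, 0.3, 1.0]
opening: 0.128
```

>>> play_rows:
  plan:
    - [[0.12,0.02,0.19,0,0,0,-1],[0.12,0.03,0.18,0,0,0,-1],[0.13,0.03,0.19,0,0,0,-1],[0.13,0.02,0.17,0,0,0,-1],[0.12,0.03,0.15,0,0,0,-1],[0.06,0.01,0.07,0,0,0,-1],[0.05,0.01,0.05,0,0,0,-1],[0,0,0,0,0,0,-1],[0,0,0,0,0,0,-1],[0,0,0,0,0,0,-1],[0,0,0,0,0,0,-1]]

```text
time_s: 17.85
position: [0.5289, -0.134, 0.2997]
tcp_rot: [[-0.201, 0.98, -0.005], [0.98, 0.201, -0.001], [0.0, -0.005, -1.0]]
force: [-8.5, 0.0, 7.2]
opening: 0.13
```

```bash
python3 - <<'E'
from h import *
s=read_state();print(s["position"],s["force"],s["opening"])
a=snap("wrist","w6.png");b=snap("side","b6.png");c=snap("scene","a6.png")
o=np.zeros((600,800,3),np.uint8);o[:300,:480]=cv2.resize(a,(480,300));o[300:,:400]=cv2.resize(b[100:280,220:460],(400,300),interpolation=2);o[300:,400:]=cv2.resize(c[100:280,190:430],(400,300),interpolation=2)
cv2.imwrite('pics/w6s.png',o[:,:,::-1])
E
```

```text
[ 0.52887359 -0.13403857  0.2996664 ] [-8.49629934  0.0197641   7.18917502] 0.13044202116626014
```

View pics/w6s.png

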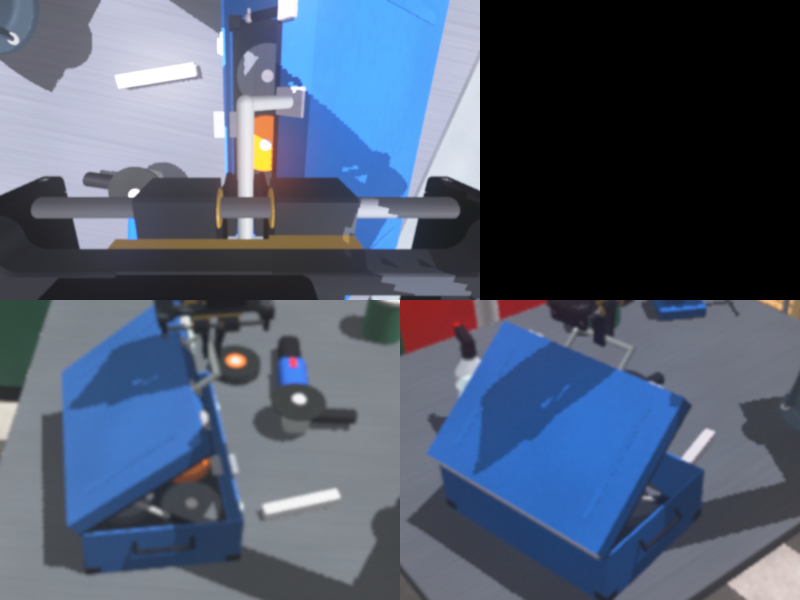

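The lid is held open at about 0.68 rad by the handle, and grinder, discs and sprayer look untouched. Easing back to about 0.51.

>>> play_rows:
  plan:
    - [[-0.05,-0.01,-0.05,0,0,0,-1],[-0.08,-0.02,-0.1,0,0,0,-1],[-0.08,-0.01,-0.1,0,0,0,-1],[-0.08,-0.02,-0.1,0,0,0,-1],[-0.08,-0.02,-0.1,0,0,0,-1],[-0.07,-0.01,-0.11,0,0,0,-1],[-0.08,-0.02,-0.1,0,0,0,-1],[-0.06,-0.01,-0.08,0,0,0,-1],[-0.06,-0.01,-0.09,0,0,0,-1],[-0.04,0,-0.05,0,0,0,-1],[0,0,0,0,0,0,-1],[0,0,0,0,0,0,-1]]

```text
time_s: 19.2
position: [0.4967, -0.1406, 0.2549]
tcp_rot: [[-0.201, 0.98, -0.001], [0.98, 0.201, -0.0], [-0.0, -0.001, -1.0]]
force: [-5.5, -0.7, 3.9]
opening: 0.129
```

>>> play_rows:
  plan:
    - [[0,0,0,0,0,0,-1],[0,0,0,0,0,0,-1],[0,0,0,0,0,0,-1],[0,0,0,0,0,0,-1],[0,0,0,0,0,0,-1]]

```text
time_s: 19.7
position: [0.4968, -0.1406, 0.2549]
tcp_rot: [[-0.201, 0.98, -0.001], [0.98, 0.201, -0.0], [-0.0, -0.001, -1.0]]
force: [-5.1, -0.5, 3.4]
opening: 0.128
```

```bash
python3 - <<'E'
from h import *
s=read_state();p=s["position"];print(p,s["force"],s["opening"],abs(s["qvel"]).max())
r=.32544;f=.05226
print("theta from z",np.arcsin((p[2]+.034-.115)/r)-f,"from rise",np.arcsin((p[2]-.0975+.017)/r)-f)
a=snap("wrist","w7.png");b=snap("side","b7.png")
o=np.zeros((600,640,3),np.uint8);o[:400]=a;o[400:]=cv2.resize(b[100:400],(640,300))[50:250] if 0 else cv2.resize(b[:,130:450],(250,200)).shape and 0
x=cv2.resize(b[100:400,130:450],(213,200));o[400:,:213]=x;y=cv2.resize(b[300:400,170:383],(426,200));o[400:,214:]=y
cv2.imwrite('pics/w7s.png',o[:,:,::-1])
E
```

```text
[ 0.49675313 -0.14056055  0.2549424 ] [-5.10972604 -0.47163596  3.3802907 ] 0.12796121591058524 0.07395133872493215
theta from z 0.5116368348934994 from rise 0.5134557004192457
```

View pics/w7s.png

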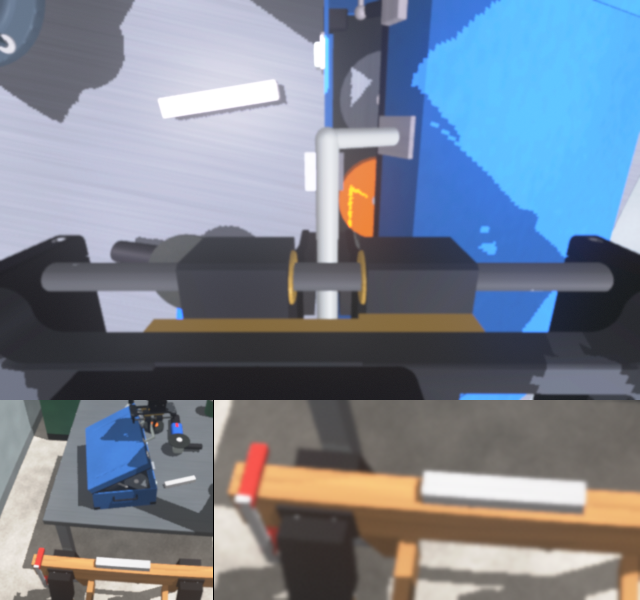

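The bar is held between the fingers with the lid at about 0.51 rad, and the tube lies still on the beam.

```bash
python3 -c "
from rig import *
print(hand_in())"
```

```text
the job is handed in; nothing more can be done
None
```

I set the steel tube on the sawhorse beam, raised the lid past its balance point and eased it back. I then handed the job in at about 19.8 s of the 59 s allowed, still holding the lid by its handle. The hand-in gives no verdict, so these are my own last readings:

- **Tube:** its centre measured (0.568, 0.402), against a beam centre line at y ≈ 0.401–0.403. It lies along the beam, about 12 mm from the beam's middle, and looked unmoved in the last picture.
- **Lid:** it reached about 0.68 rad and is now held at about 0.51 rad. Both angles come from the gripper's height and were not read from the joint.
- **Grip:** the fingers measure about 11 mm open on the 12 mm bar, with the arm at rest and a residual force of about 6 N.
- **Bystanders:** the sprayer, discs and grinder looked untouched in the picture taken at the top of the lift. I did not measure their positions.

**Failed first grasp:** on the first try at the handle, the fingers closed on top of the bar and pressed it with about 17 N. The visible fingertips end roughly 17–20 mm short of the stated tool point. I reopened, went about 26 mm deeper and gripped it properly; the lid stayed shut during this.

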